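# Tighten the planing stop with the T-handle hex key

## Robot

A 6-joint arm with a two-finger parallel gripper is mounted at the origin on a cart in front of the work surface, level with it; the furniture and walls round the work are solid. World frame = base frame: x ahead of the robot, y to its left, z up, the work surface at z = 0. Lengths are in mm, angles in rad, forces in N, time in s.
With the tool pointing down it reaches from about 300 to 750 mm from the base axis. Payload 8.5 kg.
Tool frame: the origin (TCP) lies on the centre line of the jaws, within the pads' length; the fingertips stand robot.nose_length ahead of it and the grasp point (between the pads) is the TCP (robot.nose_length is the distance from the TCP to the fingertips, in mm); z points along the fingers, y is the line along which they close (so a half turn about z gives the same grasp; the last joint's range is limited). The gripper opens to 88 mm and grips with 3 to 60 N. Pads are 18 mm wide; open, the fingers measure 123 mm over their backs; the gripper's body (75 mm by 187 mm) begins 45 mm behind the grasp point.
Start: joints at [1.012, 0.381, 1.297, -0, 1.464, -0.215], TCP at [185.378, 517.799, 257.748] pointing down, gripper open.
Joint ranges: [-3.11, 3.11], [-0.89, 2.33], [0.22, 2.48], [-1.42, 4.56], [0.17, 2.85], [-2.88, 2.88]. Speed limits (rad/s): [2.39, 2.39, 3.14, 3.14, 3.14, 3.14].

## Interface

Orientations are given as a unit quaternion [x, y, z, w].
In Python, from cell import robot gives the robot as it stands.
- The arm moves only by the tool drive_tool, never from a script. Its argument "steps" is a list of rows, each a list of 7 numbers: the shift along the tool's x, y, z as a fraction of full scale, then the turn, a rotation vector about the tool's x, y, z as a fraction of full scale, then the closure, from -1 (fully open) to 1 (shut), so that 0 is half open. In form: [[x, y, z, rx, ry, rz, jaw], ...]. A call has 1 to 12 rows; each row is the pose to reach, as a shift and turn from the pose commanded when the call began, along the tool's axes at that moment; what a row does not reach only later rows make up. Full scale, the value 1, is 15 cm for a shift and 90 degrees for a turn. A row lasts 1/10 s, in which the tool goes at most 50 mm and 8.59 degrees, less where a joint would pass 70% of its speed; a pose out of reach is approached as far as the arm can. A call with a number of a shift or a turn outside -1 to 1 is refused whole. A call with a gripper value outside its range is refused whole. The fingers move at their own pace and stop on an object; "squeeze" is the grip in N (left out, the last holds). Time passes only in rows, so rows that repeat a pose let the fingers close. It gives the time, the measured TCP pose, the force, the opening and the grip force at its end, in the units of the state.
- robot.sense(): the state, without advancing time (a new reading comes with each control period).
- robot.grab_frame(name): name is "side" or "top"; returns a dict with "img" (480x640x3 uint8, blue, green, red), "range_z" (480x640 float32, mm along the optical axis (not along the pixel's ray), 0 where there is no reading), "mtx" (3x3 intrinsics, pixels), "T" (4x4, takes a point from camera to world coordinates). Camera axes: x right, y up, looking along -z (the intrinsics and any distortion apply to the point x, -y, -z); pixel columns grow to the right and rows downward; lengths in mm; the calibration is good to about 2 mm. A picture is of the moment at which its call begins.
- robot.hand_in(): hands the job in; it is judged then, once.
The state is a dict: "time_s": time; "joints": joint angles; "joint_vel": joint speeds; "effort": joint torques, N m; "ee_pos": TCP position; "orientation": TCP orientation; "ft_force": force on the tool from outside, world axes, zero at the start; "torque": the same for the moment, N m; "opening": finger opening in mm; "gripper_force": force on a finger pad.
Only numpy, scipy, OpenCV 4.12 (cv2) and the standard library are available. Lean on these libraries where they do the work, as an engineer would, in place of code of your own. Each camera call takes 0.05 s, during which the arm holds its last target. There are 200 camera calls.

## Task

Take the T-handle hex key from its rest, feel for the hex socket of the clamp screw down in the slotted well of the planing stop and seat the key's tip fully in it, then turn the screw clockwise, taking the handle afresh as often as needed, until it is fully tight against its end stop. Let go and leave the key standing upright in the screw.

Things in the scene. Friction and masses are not known exactly. Their poses are not given: they have to be found in the camera images.
- key: loose T-handle hex key, about 0.24 kg, 195 mm long: steel hexagonal shaft with a black cross bar at one end. Origin: centre of the tip's end face; z along the shaft to the bar, y along the bar. Shaft 18 mm across flats (20.8 over corners); flats face +y and -y, corners lie on +x and -x; the last 4 mm taper to a flat end 14 mm wide. Mass centre about 110 mm from the tip
- key_bar (a point): centre of the key's cross bar, 183 mm from the tip along the shaft (axes as key). The bar measures 18 mm (x), 110 mm (y, its length) and 24 mm (z, along the shaft)
- rest: wooden key rest fixed to the bench: base 150 (x) x 90 (y) x 10 mm with two V saddles, about 30 mm wide and 12 mm thick, under the shaft 32 and 130 mm from the key's tip. Origin: centre of the underside. The key lies in it, tip towards the rest's +x and 20 degrees down, bar level and crosswise
- rest_grip (a point): point on the lying key's axis 80 mm from its tip, midway between the saddles, 85 mm above the rest's underside; here the shaft is free to be gripped across its two upright side flats (18 mm). Axes as rest
- stop: planing stop fixed to the bench: aluminium foot 90 (x) x 120 (y) mm, 46 mm high, with a wooden fence 220 mm long, 68 mm high along its +x edge (x = 45 to 67 mm) and lugs 18 mm high beyond both ends (out to y = +-98 mm). Origin: centre of the foot's underside. In its top is a well 50 mm (x) by 76 mm (y); its dark floor holds the clamp screw's head
- well (a point): centre of the well's mouth, 46 mm above the bench (axes as stop). 14 mm below it the well's floor, a steel slide with the screw's head (40 to 46 mm wide) flush in it, is flat. The hex socket in the head's middle is 19.6 mm across flats and 25 mm deep (its floor 7 mm above the bench). The screw's centre is at x = 0 but anywhere along the slot, y = -14 to +14 mm; the slide is stiff to shift (12 N)
- screw (a joint): turn of the clamp screw, rad, growing clockwise seen from above: 0 loose, 4.3 end stop (fully tight); starts at 0 to 0.6, needs about 0.2 N m, stays where left. At 0 two corners of the socket lie on the stop's +x and -x and flats face +y and -y; at q it is turned q clockwise. The key enters in any of six positions, with about 10 degrees of play either way

How it is judged (in metres and radians):
On the way, in this order (a step that is already met when the one before it is completed fails the run):
1. the key's tip is seated in the screw's socket, upright (z of key in the frame of stop below 0.013 m and x of key in the frame of stop between -0.006 and 0.006 m and y of key in the frame of stop between -0.018 and 0.018 m and angle between key's own z axis and vertical below 0.2 rad), for 0.2 s.
2. the screw is turned fully tight (value of joint screw above 4.1 rad), for 0.2 s.
At the end, for the whole second after the job is handed in: The screw stands within 0.2 rad of its end stop (joint above 4.1 of 4.3), and the key stands at rest in the socket: its tip within 13 mm of bench height (6 mm of the socket's floor) and within 6 mm (x) and 18 mm (y, along the slot) of the well's centre, its shaft within 0.2 rad of upright (all of step 1 and value of joint screw above 4.1 rad and linear speed of key below 0.02 m/s); the robot touches nothing.
It also fails if it takes over 72 s, if anything falls off the work surface, if the arm or the gripper's body presses on something with over 40 N, if the wrist force passes 120 N, or if a joint passes its speed limit or range.

## Working session

There is one attempt and no reset: what is moved stays moved. The work goes in short steps, Python scripts to look and compute and a tool call to move; the robot and the scene stay as the last step left them, time stands still between calls to the robot, and variables do not carry over. Pictures are saved under pics/ and viewed, at most 10 in all, crops included, and the job is handed in when it is done.

Besides the shell and the picture viewer there is one more tool, called after "Emit:" as name([rows], argument=value, ...), one row to a line, values as JSON. drive_tool: Moves the arm, as the interface text tells. Its arguments: {"type":"object","properties":{"steps":{"type":"array"},"squeeze":{"type":"number"}},"required":["steps"]}

```bash
mkdir -p pics; ls
python3 - <<'E'
from cell import robot
import cv2,numpy as np
s=robot.sense(); print(s, robot.nose_length)
for n in("top","side"):
    f=robot.grab_frame(n); cv2.imwrite(f"pics/{n}0.png",f["img"]); np.savez(f"{n}0.npz",**f); print(n,f["mtx"],f["T"],[k for k in f])
E
```

```text
pics
{'time_s': 0.0, 'joints': array([ 1.01166633e+00,  3.81168350e-01,  1.29827578e+00, -3.64957868e-05,
        1.46361871e+00, -2.15332374e-01]), 'joint_vel': array([ 0.00034431, -0.00020807, -0.00030897, -0.00120201, -0.00109063,
       -0.00097369]), 'effort': array([ 1.23475322e-03, -4.37942469e+01, -2.24556416e+01,  7.13758240e-02,
        3.52658588e-02, -1.06379441e-04]), 'ee_pos': array([185.26580433, 517.57027251, 257.14754319]), 'orientation': array([ 1.71051500e-01,  9.85261815e-01, -6.87513330e-04, -2.60790613e-04]), 'ft_force': array([-0.07430948, -0.63034403,  0.58047473]), 'torque': array([-0.03933834, -0.02735038, -0.00552655]), 'gripper_force': 0.0, 'opening': 88.18737442809847} 19.0
top [[550.81640897   0.         312.32535993]
 [  0.         550.81640897 234.96326561]
 [  0.           0.           1.        ]] [[ 2.33782827e-03  9.84926937e-01 -1.72955089e-01  3.76184985e+02]
 [-9.99731067e-01 -1.68850023e-03 -2.31288304e-02  6.38646582e+01]
 [-2.30722428e-02  1.72962647e-01  9.84658110e-01  9.96971115e+02]
 [ 0.00000000e+00  0.00000000e+00  0.00000000e+00  1.00000000e+00]] ['img', 'range_z', 'mtx', 'T']
side [[509.60695434   0.         323.18480094]
 [  0.         509.60695434 244.3523761 ]
 [  0.           0.           1.        ]] [[ 9.67638979e-01  1.05537611e-01 -2.29208680e-01  2.85796257e+02]
 [-2.52333470e-01  4.10528441e-01 -8.76238677e-01 -7.79261665e+02]
 [ 1.62054562e-03  9.05719721e-01  4.23873993e-01  5.13258957e+02]
 [ 0.00000000e+00  0.00000000e+00  0.00000000e+00  1.00000000e+00]] ['img', 'range_z', 'mtx', 'T']
```

View pics/top0.png

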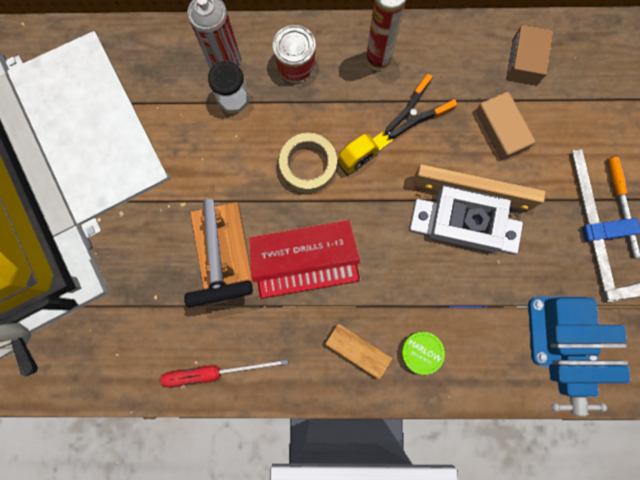

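View pics/side0.png

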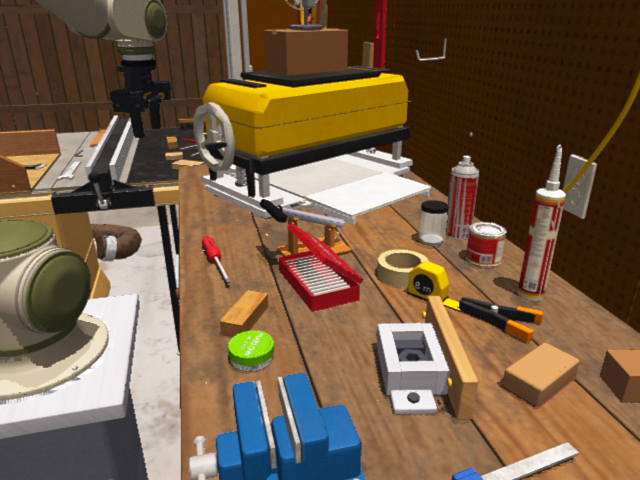

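The top picture shows the key on its rest, tip at about (209,202) and bar at about (218,293). The stop's well is at about (472,217) with the fence on its upper side (+x). Next I'll look at enlarged crops.

Run:
```python
import cv2,numpy as np
im=cv2.imread("pics/top0.png")
a=cv2.resize(im[190:315,175:260],None,fx=4.4,fy=4.4,interpolation=cv2.INTER_CUBIC)
b=cv2.resize(im[155:260,400:550],None,fx=2.8,fy=2.8,interpolation=cv2.INTER_CUBIC)
c=np.zeros((600,800,3),np.uint8); c[:a.shape[0],:a.shape[1]]=a; c[:b.shape[0],378:378+b.shape[1]]=b
cv2.imwrite("pics/crop.png",c); print(a.shape,b.shape)
```

```text
(550, 374, 3) (294, 420, 3)
```

View pics/crop.png

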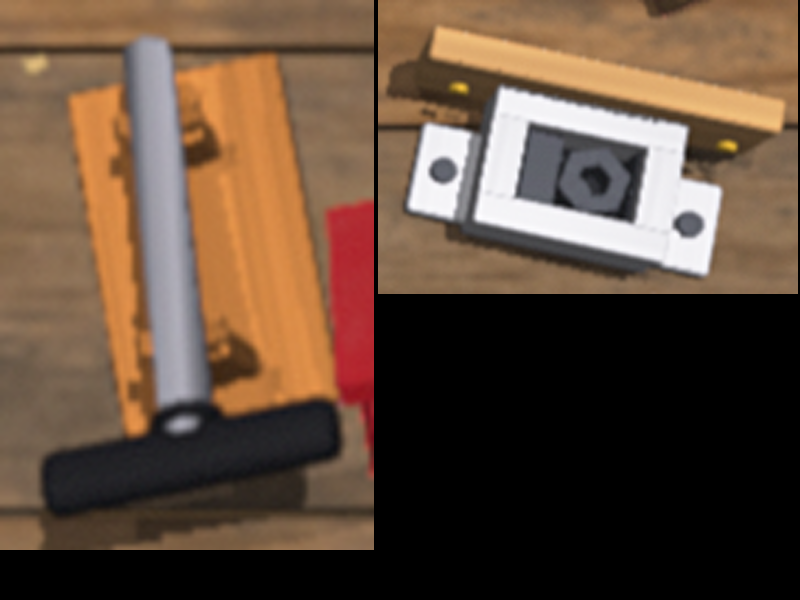

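The crop shows the key shaft running from the tip at (148,40) to the bar at (183,425), with the bar from (45,485) to (338,425). The well's mouth corners are (530,123), (648,147), (633,222) and (517,197), and the socket is at (597,178).

```bash
cat > h.py <<'E'
import numpy as np
def ray(f,u,v):
    K=f["mtx"];T=f["T"]
    d=np.array([(u-K[0,2])/K[0,0],-(v-K[1,2])/K[1,1],-1.])
    return T[:3,3],T[:3,:3]@d
def atz(f,u,v,z):
    o,d=ray(f,u,v); return o+d*(z-o[2])/d[2]
def dep(f,u,v):
    o,d=ray(f,u,v); return o+d*f["range_z"][int(round(v)),int(round(u))]
E
python3 - <<'E'
import numpy as np
from h import *
f=np.load("top0.npz")
np.set_printoptions(precision=1,suppress=True)
L=lambda x,y:(175+x/4.4-.4,190+y/4.4-.4); R=lambda x,y:(400+(x-378)/2.8-.3,155+y/2.8-.3)
w=[atz(f,*R(*p),46) for p in[(530,123),(648,147),(633,222),(517,197)]]
print("well",w,np.mean(w,0)); e=(w[1]+w[2]-w[0]-w[3])/2; g=(w[0]+w[1]-w[2]-w[3])/2
print(np.linalg.norm(e),np.linalg.norm(g),np.degrees(np.arctan2(-e[1],-e[0])-np.pi/2),np.degrees(np.arctan2(g[1],g[0])))
for p in[(437,30),(784,100),(498,88),(688,126)]: print(p,dep(f,*R(*p)))
a,b=atz(f,*R(437,28),68),atz(f,*R(784,100),68); print("fence",a,b,np.linalg.norm(a-b),np.degrees(np.arctan2((b-a)[0],-(b-a)[1])))
print("screw",atz(f,*R(597,178),30), dep(f,*R(575,178)))
for p in[(150,60),(154,120),(160,180),(166,240),(172,300),(178,360),(183,395)]: print("shaft",dep(f,*L(*p)))
for p in[(60,482),(120,470),(190,462),(260,442),(325,428)]: print("bar",dep(f,*L(*p)))
for p in[(70,95),(275,57),(335,395),(127,430)]: print("base",atz(f,*L(*p),10),dep(f,*L(*p)))
E
```

```text
well [array([ 607.8, -163.5,   46. ]), array([ 592.1, -236.4,   46. ]), array([ 544.4, -224.5,   46. ]), array([ 560.4, -153.4,   46. ])] [ 576.2 -194.4   46. ]
73.70594883926493 48.83192800681896 -12.408782378094097 -12.982664354520903
(437, 30) [ 661.2 -102.6   71. ]
(784, 100) [ 633.9 -341.4    0.5]
(498, 88) [ 630.9 -144.5   45.1]
(688, 126) [ 605.5 -261.9   46.5]
fence [ 663.4 -103.2   68. ] [ 616.5 -314.    68. ] 215.96204482641846 -12.558102866436611
screw [ 575.7 -208.1   30. ] [ 575.2 -193.5   32.7]
shaft [594.9 265.3  71.4]
shaft [569.4 261.5  77.6]
shaft [543.  255.3  91.9]
shaft [518.1 249.9 103.1]
shaft [494.8 245.9 107.7]
shaft [471.6 241.4 115.2]
shaft [458.1 237.7 122.4]
bar [426.3 280.1 127.5]
bar [430.6 258.4 128.4]
bar [433.3 232.8 130.6]
bar [440.5 207.9 130.8]
bar [445.7 185.  128.1]
base [594.4 311.8  10. ] [594.1 311.4  11.5]
base [610.5 226.   10. ] [610.7 226.1   9.3]
base [468.6 197.7  10. ] [468.9 198.1   6.8]
base [454.3 282.6  10. ] [454.4 282.9   8.8]
```

```bash
cat >> h.py <<'E'
from scipy.spatial.transform import Rotation as Ro
def frame(z,y):
    z=np.array(z,float);z/=np.linalg.norm(z);y=np.array(y,float);y-=z*(y@z);y/=np.linalg.norm(y)
    return Ro.from_matrix(np.c_[np.cross(y,z),y,z])
def rel(robot,p,R=None,q=None):
    s=robot.sense();Rc=Ro.from_quat(s["orientation"])
    if R is None:R=Rc
    d=Rc.inv().apply(np.array(p)-s["ee_pos"])/150; r=(Rc.inv()*R).as_rotvec()/(np.pi/2)
    np.set_printoptions(precision=3,suppress=True)
    print("shift",d,"turn",r,"| t",s["time_s"],"pos",s["ee_pos"],"j",s["joints"],"F",s["ft_force"],"M",s["torque"],"open",s["opening"],s["gripper_force"])
c,s_=np.cos(np.radians(11.5)),np.sin(np.radians(11.5))
XR=np.array([c,s_,0]);YR=np.array([-s_,c,0])
def lying(th): # tool frame gripping lying key, th = deg off perpendicular
    a=np.radians(th-20);return frame(XR*np.sin(a)+[0,0,-np.cos(a)],-YR)
E
python3 - <<'E'
from h import *; from cell import robot
R=lying(38);z=R.as_matrix()[:,2];G=np.array([532,253,85])+8*np.array([*(-XR*.94)[:2],.342]); T=G-7*z
print(G,T,T-90*z); rel(robot,T-90*z,R)
E
```

```text
[524.63096622 251.50075313  87.736     ] [522.51127251 251.06949657  94.39339561] [495.25806769 245.52476939 179.98848208]
shift [-2.557 -1.011  0.515] turn [-0.26   0.073  1.636] | t 0.1 pos [185.284 517.629 257.217] j [ 1.012  0.381  1.298 -0.     1.464 -0.215] F [-1.009  0.68   0.174] M [-0.035  0.034 -0.005] open 88.24826856226528 0.0
```

Emit:
drive_tool([
  [-1, -0.4, 0, 0, 0, 1, -1],
  [-1, -0.4, 0, 0, 0, 1, -1],
  [-1, -0.4, 0, 0, 0, 1, -1],
  [-1, -0.4, 0, 0, 0, 1, -1],
  [-1, -0.4, 0, 0, 0, 1, -1],
  [-1, -0.4, 0, 0, 0, 1, -1],
  [-1, -0.4, 0, 0, 0, 1, -1],
  [-1, -0.4, 0, 0, 0, 1, -1],
  [-1, -0.4, 0, 0, 0, 1, -1],
  [-1, -0.4, 0, 0, 0, 1, -1],
  [-1, -0.4, 0, 0, 0, 1, -1],
], squeeze=50)

```text
time_s: 1.2
ee_pos: [306.3, 410.6, 257.4]
orientation: [0.819, 0.574, -0.0, 0.0]
ft_force: [0.0, 0.2, 0.5]
opening: 88.0
gripper_force: 0.0
```

```bash
cat > pre.py <<'E'
from h import *; from cell import robot
R=lying(38);z=R.as_matrix()[:,2];T=np.array([522.5,251.1,94.4])
rel(robot,T-90*z,R)
E
python3 pre.py
```

```text
shift [-0.603  1.56   0.516] turn [-0.102  0.183  0.645] | t 1.2 pos [306.27  410.645 257.422] j [ 0.699  0.315  1.4   -0.     1.428  1.048] F [0.045 0.167 0.455] M [-0.069  0.077  0.026] open 88.02404143486129 0.0
```

Emit:
drive_tool([
  [-0.6, 1, 0.2, -0.1, 0.18, 0.645, -1],
  [-0.6, 1, 0.2, -0.1, 0.18, 0.645, -1],
  [-0.6, 1, 0.2, -0.1, 0.18, 0.645, -1],
  [-0.6, 1, 0.2, -0.1, 0.18, 0.645, -1],
  [-0.6, 1, 0.2, -0.1, 0.18, 0.645, -1],
  [-0.6, 1, 0.2, -0.1, 0.18, 0.645, -1],
  [-0.6, 1, 0.2, -0.1, 0.18, 0.645, -1],
  [-0.6, 1, 0.2, -0.1, 0.18, 0.645, -1],
])

```text
time_s: 2.0
ee_pos: [416.5, 275.4, 227.4]
orientation: [0.983, 0.101, 0.153, -0.016]
ft_force: [1.2, 0.4, -0.8]
opening: 88.2
gripper_force: 0.0
```

```bash
python3 pre.py
```

```text
shift [0.355 0.301 0.445] turn [-0.001  0.003  0.002] | t 2.0 pos [416.535 275.381 227.419] j [ 0.37   0.22   1.667 -0.06   0.951  1.764] F [ 1.243  0.354 -0.792] M [0.008 0.321 0.064] open 88.17100745938598 0.0
```

Emit:
drive_tool([
  [0.355, 0.3, 0.445, 0, 0, 0, -1],
  [0.355, 0.3, 0.445, 0, 0, 0, -1],
  [0.355, 0.3, 0.445, 0, 0, 0, -1],
  [0.355, 0.3, 0.65, 0, 0, 0, -1],
  [0.355, 0.3, 0.8, 0, 0, 0, -1],
  [0.355, 0.3, 0.8, 0, 0, 0, -1],
])

```text
time_s: 2.6
ee_pos: [511.0, 249.2, 127.3]
orientation: [0.983, 0.103, 0.151, -0.016]
ft_force: [0.5, 0.3, 0.9]
opening: 88.4
gripper_force: 0.0
```

Run:
```python
from h import *; from cell import robot
import cv2
R=lying(38);T=np.array([522.5,251.1,94.4]);rel(robot,T,R)
f=robot.grab_frame("side");g=robot.grab_frame("top")
a=cv2.resize(f["img"][130:290,240:400],None,fx=3.0,fy=3.0);b=cv2.resize(g["img"][180:320,150:280],None,fx=2.4,fy=2.4)
c=np.zeros((480,800,3),np.uint8);c[:,:480]=a;c[:b.shape[0],482:482+b.shape[1]]=b;cv2.imwrite("pics/g1.png",c)
```

```text
shift [0.008 0.004 0.233] turn [-0.002  0.006  0.004] | t 2.6 pos [511.027 249.224 127.314] j [ 0.251  0.454  1.641 -0.018  0.742  1.625] F [0.483 0.258 0.906] M [0.007 0.266 0.016] open 88.42283339941575 0.0
```

View pics/g1.png

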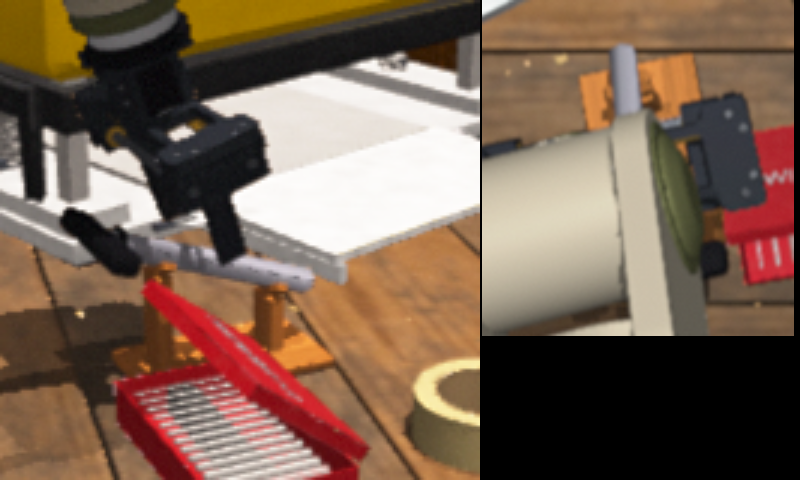

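The side view shows the finger over the shaft between the saddles at (230,240), with the bar clear of the body. I'll descend and close.

Emit:
drive_tool([
  [0.008, 0.004, 0.1, 0, 0, 0, -1],
  [0.008, 0.004, 0.19, 0, 0, 0, -1],
  [0.008, 0.004, 0.233, 0, 0, 0, -1],
  [0.008, 0.004, 0.233, 0, 0, 0, 1],
  [0.008, 0.004, 0.233, 0, 0, 0, 1],
  [0.008, 0.004, 0.233, 0, 0, 0, 1],
  [0.008, 0.004, 0.233, 0, 0, 0, 1],
  [0.008, 0.004, 0.233, 0, 0, 0, 1],
  [0.008, 0.004, 0.233, 0, 0, 0, 1],
  [0.008, 0.004, 0.233, 0, 0, 0, 1],
  [0.008, 0.004, 0.233, 0, 0, 0, 1],
], squeeze=50)

```text
time_s: 3.8
ee_pos: [523.5, 251.2, 96.8]
orientation: [0.983, 0.101, 0.153, -0.016]
ft_force: [0.5, 0.6, -0.6]
opening: 26.3
gripper_force: 0.0
```

Run:
```python
from h import *; from cell import robot
rel(robot,[522.5,251.1,94.4],lying(38))
```

```text
shift [-0.011 -0.001  0.013] turn [-0.002  0.003  0.003] | t 3.8 pos [523.547 251.192  96.77 ] j [ 0.248  0.515  1.645 -0.019  0.672  1.627] F [ 0.453  0.602 -0.578] M [-0.052  0.278  0.005] open 26.328117207418828 0.0
```

Emit:
drive_tool([
  [0, 0, 0, 0, 0, 0, 1],
  [0, 0, 0, 0, 0, 0, 1],
  [0, 0, 0, 0, 0, 0, 1],
  [0.03, 0, -0.1, 0, 0, 0, 1],
  [0.12, 0, -0.38, 0, 0, 0, 1],
  [0.12, 0, -0.38, 0, 0, 0, 1],
  [0.24, 0, -0.76, 0, 0, 0, 1],
  [0.24, 0, -0.76, 0, 0, 0, 1],
  [0.24, 0, -0.76, 0, 0, 0, 1],
])

```text
time_s: 4.7
ee_pos: [523.3, 251.0, 217.1]
orientation: [0.983, 0.101, 0.155, -0.017]
ft_force: [-0.7, 0.3, -3.0]
opening: 17.5
gripper_force: 50.0
```

Run:
```python
from h import *; from cell import robot
import cv2
rel(robot,[522.5,251.1,94.4],lying(38))
im=cv2.imread("pics/top0.png")[195:245,448:508];a=cv2.resize(im,None,fx=10,fy=10,interpolation=cv2.INTER_CUBIC)
a=np.clip(a.astype(float)*1.8,0,255).astype(np.uint8);cv2.imwrite("pics/scr.png",a)
```

```text
shift [-0.256 -0.001  0.777] turn [-0.002  0.001  0.003] | t 4.7 pos [523.342 251.038 217.098] j [ 0.248  0.36   1.49  -0.014  0.98   1.62 ] F [-0.662  0.293 -3.043] M [-0.03   0.367  0.004] open 17.487982443775223 49.98874530749163
```

View pics/scr.png

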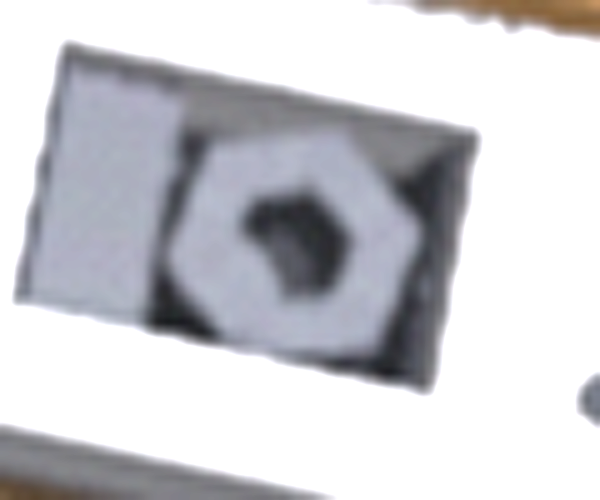

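The picture shows the head's hexagon with vertices at about (420,235), (340,130) and (170,245), and the socket's hole near (292,243). So the socket's corners lie near azimuth -84 degrees, taken modulo 60. The key is gripped at 17.5 mm and lifted.

```bash
cat >> h.py <<'E'
def upright(psi,th=38):
    p=np.radians(psi);a=np.radians(th);return frame([np.cos(p)*np.cos(a),np.sin(p)*np.cos(a),-np.sin(a)],[-np.sin(p),np.cos(p),0])
E
python3 - <<'E'
from h import *; from cell import robot
f=np.load("top0.npz")
for p in[(289,242),(294,243)]: print(atz(f,448+p[0]/10-.45,195+p[1]/10-.45,32))
w=np.mean([atz(f,448+p[0]/10-.45,195+p[1]/10-.45,46) for p in[(68,45),(478,132),(430,390),(15,300)]],0);print(w)
rel(robot,[470,60,240],upright(-84))
E
```

```text
[ 574.41729859 -204.96085759   32.        ]
[ 574.23394499 -205.83399334   32.        ]
[ 576.18233658 -194.04363382   46.        ]
shift [-0.531  1.174 -0.333] turn [-0.29  -0.625 -0.943] | t 4.7 pos [523.342 251.038 217.098] j [ 0.248  0.36   1.49  -0.014  0.98   1.62 ] F [-0.662  0.293 -3.043] M [-0.03   0.367  0.004] open 17.487982443775223 49.98874530749163
```

Emit:
drive_tool([
  [-0.2, 0.2, -0.3, -0.05, -0.1, -0.15, 1],
  [-0.5, 0.95, -0.33, -0.15, -0.31, -0.47, 1],
  [-0.5, 0.95, -0.33, -0.15, -0.31, -0.47, 1],
  [-0.5, 0.95, -0.33, -0.15, -0.31, -0.47, 1],
  [-0.5, 0.95, -0.33, -0.15, -0.31, -0.47, 1],
  [-0.5, 0.95, -0.33, -0.15, -0.31, -0.47, 1],
  [-0.5, 0.95, -0.33, -0.15, -0.31, -0.47, 1],
])

```text
time_s: 5.4
ee_pos: [467.1, 94.3, 237.8]
orientation: [0.883, 0.429, -0.079, 0.175]
ft_force: [0.5, 1.4, -2.0]
opening: 17.8
gripper_force: 50.0
```

Run:
```python
from h import *; from cell import robot
rel(robot,[520,-60,250],upright(-84))
```

```text
shift [-0.557  0.883  0.316] turn [-0.143 -0.309 -0.471] | t 5.4 pos [467.115  94.349 237.786] j [ 0.134  0.323  1.5   -0.392  1.375  0.888] F [ 0.486  1.426 -2.023] M [ 0.244  0.078 -0.   ] open 17.76115428188991 49.98818260981352
```

Joints are behaving; continuing.

Emit:
drive_tool([
  [-0.55, 0.88, 0.31, -0.143, -0.309, -0.471, 1],
  [-0.55, 0.88, 0.31, -0.143, -0.309, -0.471, 1],
  [-0.55, 0.88, 0.31, -0.143, -0.309, -0.471, 1],
  [-0.55, 0.88, 0.31, -0.143, -0.309, -0.471, 1],
  [-0.55, 0.88, 0.31, -0.143, -0.309, -0.471, 1],
  [-0.55, 0.88, 0.31, -0.143, -0.309, -0.471, 1],
  [-0.55, 0.88, 0.31, -0.143, -0.309, -0.471, 1],
  [-0.55, 0.88, 0.31, -0.143, -0.309, -0.471, 1],
])

```text
time_s: 6.2
ee_pos: [519.8, -59.2, 252.0]
orientation: [0.605, 0.666, -0.291, 0.325]
ft_force: [-0.1, -0.2, -2.5]
opening: 17.8
gripper_force: 50.0
```

Run:
```python
from h import *; from cell import robot
p=np.radians(-84);d=np.array([np.cos(p),np.sin(p)])
xy=np.array([573.6,-205.5])-6.7*d
rel(robot,[*xy,170],upright(-84))
```

```text
shift [-0.165  0.256  1.095] turn [-0.    -0.003 -0.005] | t 6.2 pos [519.798 -59.175 252.05 ] j [ 0.007  0.412  1.543 -0.961  1.263  0.261] F [-0.122 -0.176 -2.482] M [0.58  0.108 0.027] open 17.754658720727672 49.98826089591603
```

Emit:
drive_tool([
  [-0.296, 0.256, 0.99, 0, 0, 0, 1],
  [-0.296, 0.256, 0.99, 0, 0, 0, 1],
  [-0.296, 0.256, 0.99, 0, 0, 0, 1],
  [-0.296, 0.256, 0.99, 0, 0, 0, 1],
  [-0.296, 0.256, 0.99, 0, 0, 0, 1],
])

```text
time_s: 6.7
ee_pos: [573.0, -200.7, 195.9]
orientation: [0.606, 0.665, -0.291, 0.325]
ft_force: [-0.7, 0.4, -2.1]
opening: 17.4
gripper_force: 50.0
```

Run:
```python
from h import *; from cell import robot
import cv2
p=np.radians(-84);d=np.array([np.cos(p),np.sin(p)])
xy=np.array([573.6,-205.5])-6.7*d
rel(robot,[*xy,195],upright(-84))
f=robot.grab_frame("side");g=robot.grab_frame("top");np.savez("side1.npz",**f);np.savez("top1.npz",**g)
a=cv2.resize(f["img"][220:420,330:480],None,fx=3,fy=3,interpolation=cv2.INTER_CUBIC);b=cv2.resize(g["img"][120:270,400:515],None,fx=3,fy=3,interpolation=cv2.INTER_CUBIC)
c=np.zeros((600,800,3),np.uint8);c[:600,:450]=a;c[:450,452:797]=b;cv2.imwrite("pics/h1.png",c)
```

```text
shift [ 0.012  0.001 -0.006] turn [-0.001 -0.002 -0.006] | t 6.7 pos [ 572.968 -200.665  195.914] j [-0.249  0.542  1.502 -1.046  1.021  0.207] F [-0.743  0.395 -2.066] M [0.603 0.145 0.033] open 17.37341750507842 49.988477382139536
```

View pics/h1.png

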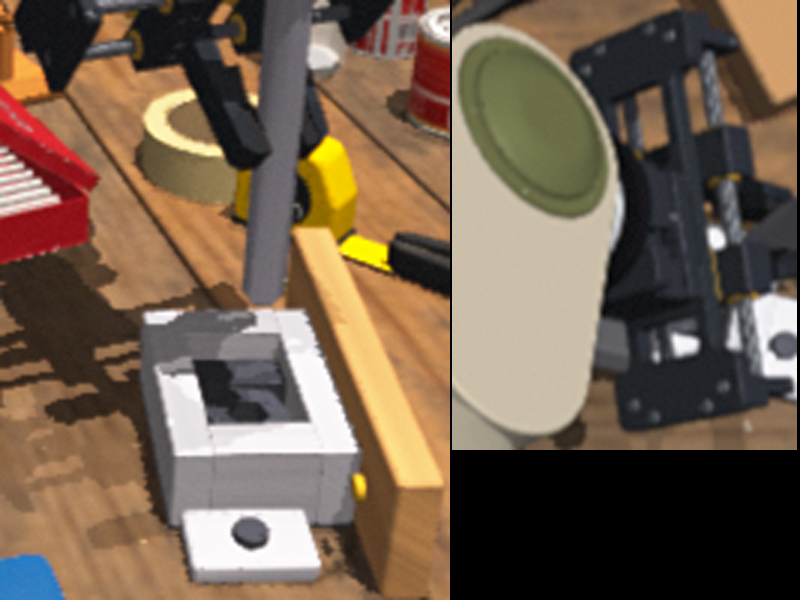

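Run:
```python
from h import *
f=np.load("side1.npz");g=np.load("side0.npz")
np.set_printoptions(precision=1,suppress=True)
def proj(f,P):
    c=np.linalg.inv(f["T"])@np.array([*P,1]);K=f["mtx"];return np.array([K[0,0]*c[0]/-c[2]+K[0,2],K[1,1]*-c[1]/-c[2]+K[1,2]])
o=lambda q:(np.array(q)-[330,220])*3
print("pred tip",o(proj(f,[573.6,-205.5,102])),"at z200",o(proj(f,[573.6,-205.5,200])))
for v in range(225,320,6):
    # shaft middle and edges by depth jump
    r=f["range_z"][v,400:440]; m=np.where(r<np.nanmin(r[r>0])+25)[0]
    row=[dep(f,400+u,v) for u in m]; print(v,400+m.min(),400+m.max(),np.median(row,0))
print("screw pred",proj(g,[573.6,-205.5,32]),"well",[proj(g,[*q,46]) for q in [(607.8,-163.5),(592.1,-236.4),(544.4,-224.5),(560.4,-153.4)]])
```

```text
pred tip [253.3 292.3] at z200 [269.9 111.9]
225 418 433 [ 570.3 -219.   253.9]
231 418 433 [ 570.6 -219.5  245.6]
237 417 432 [ 570.4 -218.7  236.6]
243 417 432 [ 570.7 -219.4  228.1]
249 400 432 [ 566.1 -210.9  216.1]
255 400 437 [ 566.9 -207.6  206.1]
261 400 439 [ 567.  -213.7  199.2]
267 403 437 [ 569.3 -219.1  192.1]
273 406 429 [ 566.  -218.4  183.3]
279 414 428 [ 571.5 -218.7  173. ]
285 413 428 [ 571.7 -217.9  163.2]
291 413 427 [ 571.4 -218.5  153.7]
297 412 426 [ 570.9 -217.9  144.3]
303 412 426 [ 571.3 -218.6  134.1]
309 411 425 [ 571.4 -217.1  123.2]
315 411 425 [ 572.7 -217.1  113.8]
screw pred [410.9 356.4] well [array([420.8, 330. ]), array([431.9, 359.4]), array([398.2, 359.6]), array([390.6, 330.8])]
```

Run:
```python
from h import *
f=np.load("side1.npz");np.set_printoptions(precision=1,suppress=True)
for v,a,b in[(228,418,433),(240,417,432),(285,413,428),(291,413,427),(297,412,426),(303,412,426),(309,411,425),(315,411,425)]:
    u=(a+b)/2; r=np.median(f["range_z"][v-1:v+2,int(u)-1:int(u)+3]); o,d=ray(f,u,v); p=o+d*r; h=d.copy();h[2]=0;h/=np.linalg.norm(h); print(v,p,p+9.6*h)
o,d=ray(f,417.5,321);print("tip",o+d*((-210-o[1])/d[1]))
```

```text
228 [ 570.5 -219.8  250.1] [ 574.9 -211.3  250.1]
240 [ 570.5 -220.2  233. ] [ 574.9 -211.6  233. ]
285 [ 571.5 -219.1  164. ] [ 575.8 -210.5  164. ]
291 [ 571.4 -219.4  154.7] [ 575.8 -210.9  154.7]
297 [ 571.2 -218.5  144.5] [ 575.6 -210.   144.5]
303 [ 572.  -218.6  134.6] [ 576.4 -210.1  134.6]
309 [ 571.4 -218.5  124.8] [ 575.8 -210.   124.8]
315 [ 572.4 -218.4  114.5] [ 576.7 -209.8  114.5]
tip [ 576.7 -210.    98.2]
```

The key is upright with its tip near (576.6,-209.7), so it needs about (-3,+4) mm of correction. I'll work out the lowering move.

Run:
```python
from h import *; from cell import robot
for z in(196,138,125,112,105): rel(robot,[570,-196.5,z],upright(-84))
```

```text
shift [ 0.015 -0.019 -0.007] turn [ 0.001 -0.001 -0.005] | t 6.8 pos [ 573.073 -198.455  197.12 ] j [-0.246  0.539  1.503 -1.047  1.022  0.207] F [-0.512  0.099 -1.729] M [0.598 0.178 0.053] open 17.265081366332048 49.98861628511804
shift [ 0.319 -0.022  0.231] turn [ 0.001 -0.001 -0.005] | t 6.8 pos [ 573.073 -198.455  197.12 ] j [-0.246  0.539  1.503 -1.047  1.022  0.207] F [-0.512  0.099 -1.729] M [0.598 0.178 0.053] open 17.265081366332048 49.98861628511804
shift [ 0.387 -0.022  0.285] turn [ 0.001 -0.001 -0.005] | t 6.8 pos [ 573.073 -198.455  197.12 ] j [-0.246  0.539  1.503 -1.047  1.022  0.207] F [-0.512  0.099 -1.729] M [0.598 0.178 0.053] open 17.265081366332048 49.98861628511804
shift [ 0.456 -0.023  0.338] turn [ 0.001 -0.001 -0.005] | t 6.8 pos [ 573.073 -198.455  197.12 ] j [-0.246  0.539  1.503 -1.047  1.022  0.207] F [-0.512  0.099 -1.729] M [0.598 0.178 0.053] open 17.265081366332048 49.98861628511804
shift [ 0.492 -0.023  0.367] turn [ 0.001 -0.001 -0.005] | t 6.8 pos [ 573.073 -198.455  197.12 ] j [-0.246  0.539  1.503 -1.047  1.022  0.207] F [-0.512  0.099 -1.729] M [0.598 0.178 0.053] open 17.265081366332048 49.98861628511804
```

Emit:
drive_tool([
  [0.016, -0.02, 0, 0, 0, -0.005, 1],
  [0.12, -0.02, 0.07, 0, 0, -0.005, 1],
  [0.22, -0.022, 0.15, 0, 0, -0.005, 1],
  [0.319, -0.022, 0.231, 0, 0, -0.005, 1],
  [0.319, -0.022, 0.231, 0, 0, -0.005, 1],
  [0.319, -0.022, 0.231, 0, 0, -0.005, 1],
], squeeze=60)

```text
time_s: 7.4
ee_pos: [570.2, -196.3, 138.5]
orientation: [0.6, 0.669, -0.293, 0.326]
ft_force: [-0.1, -0.6, -1.2]
opening: 16.9
gripper_force: 60.0
```

Run:
```python
from h import *; from cell import robot
import cv2
for z in(132,126): rel(robot,[570,-196.5,z],upright(-84))
f=robot.grab_frame("side");np.savez("side2.npz",**f)
a=cv2.resize(f["img"][240:390,360:480],None,fx=4,fy=4,interpolation=cv2.INTER_CUBIC)
cv2.imwrite("pics/h2.png",a)
print(robot.sense()["ee_pos"])
for v in range(275,330,8):
    r=f["range_z"][v,395:440]; m=np.where(abs(r-np.min(r[r>0]))<25)[0]; print(v,395+m.min(),395+m.max(),np.median(r[m]))
```

```text
shift [ 0.033 -0.002  0.028] turn [ 0.001 -0.001  0.001] | t 7.4 pos [ 570.232 -196.273  138.47 ] j [-0.243  0.619  1.568 -1.132  0.956  0.352] F [-0.098 -0.57  -1.246] M [0.6   0.084 0.024] open 16.896377969209272 59.98848108749371
shift [ 0.065 -0.002  0.052] turn [ 0.001 -0.001  0.001] | t 7.4 pos [ 570.232 -196.273  138.47 ] j [-0.243  0.619  1.568 -1.132  0.956  0.352] F [-0.098 -0.57  -1.246] M [0.6   0.084 0.024] open 16.896377969209272 59.98848108749371
[ 570.379 -196.526  138.938]
275 411 425 702.74365
283 395 425 714.6269
291 395 430 721.3013
299 396 432 720.4294
307 400 422 722.3092
315 408 421 731.8056
323 407 420 735.15393
```

View pics/h2.png

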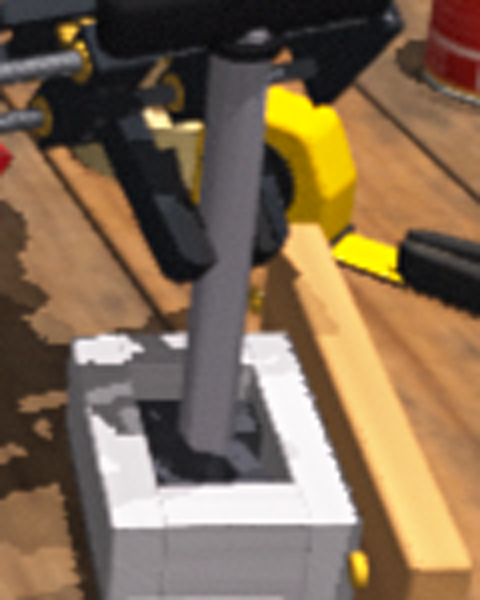

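The tip, at crop pixel (208,445), is inside the well above the socket and agrees with the predicted screw position. I'll lower it gently, watching the force.

Emit:
drive_tool([
  [0.013, -0.001, 0.01, 0, 0, 0, 1],
  [0.026, -0.001, 0.02, 0, 0, 0, 1],
  [0.039, -0.001, 0.03, 0, 0, 0, 1],
  [0.052, -0.001, 0.04, 0, 0, 0, 1],
  [0.065, -0.001, 0.05, 0, 0, 0, 1],
  [0.065, -0.001, 0.05, 0, 0, 0, 1],
])

```text
time_s: 8.05
ee_pos: [569.8, -197.0, 125.0]
orientation: [0.601, 0.669, -0.293, 0.325]
ft_force: [0.7, -0.3, -1.7]
opening: 17.4
gripper_force: 60.0
```

Run:
```python
from h import *; from cell import robot
for z in(120,105): rel(robot,[570,-196.5,z],upright(-84))
```

```text
shift [0.028 0.002 0.018] turn [ 0.    -0.001  0.001] | t 8.05 pos [ 569.828 -197.045  124.974] j [-0.244  0.639  1.578 -1.151  0.944  0.385] F [ 0.703 -0.31  -1.694] M [0.572 0.066 0.039] open 17.410940224802435 59.98828775889706
shift [0.107 0.002 0.079] turn [ 0.    -0.001  0.001] | t 8.05 pos [ 569.828 -197.045  124.974] j [-0.244  0.639  1.578 -1.151  0.944  0.385] F [ 0.703 -0.31  -1.694] M [0.572 0.066 0.039] open 17.410940224802435 59.98828775889706
```

Emit:
drive_tool([
  [0.012, 0, 0.009, 0, 0, 0, 1],
  [0.022, 0, 0.017, 0, 0, 0, 1],
  [0.033, 0, 0.025, 0, 0, 0, 1],
  [0.043, 0, 0.032, 0, 0, 0, 1],
  [0.043, 0, 0.032, 0, 0, 0, 1],
])

```text
time_s: 8.55
ee_pos: [571.1, -196.7, 117.7]
orientation: [0.601, 0.669, -0.292, 0.327]
ft_force: [6.7, 0.6, 1.1]
opening: 17.3
gripper_force: 60.2
```

Run:
```python
from h import *; from cell import robot
for z in(105,): rel(robot,[570,-196.5,z],upright(-84))
```

```text
shift [ 0.068 -0.007  0.051] turn [ 0.003 -0.001  0.   ] | t 8.55 pos [ 571.077 -196.698  117.711] j [-0.244  0.651  1.582 -1.164  0.935  0.407] F [6.741 0.603 1.098] M [ 0.292 -0.969  0.75 ] open 17.251415598687156 60.16271087734765
```

Emit:
drive_tool([
  [0, 0.01, 0, 0, 0, 0, 1],
  [0.012, 0.01, 0.009, 0, 0, 0, 1],
  [0.022, 0.01, 0.017, 0, 0, 0, 1],
  [0.033, 0.01, 0.025, 0, 0, 0, 1],
  [0.033, 0.01, 0.025, 0, 0, 0, 1],
])

```text
time_s: 9.05
ee_pos: [571.6, -196.5, 110.8]
orientation: [0.601, 0.669, -0.293, 0.325]
ft_force: [4.9, 0.9, -0.8]
opening: 17.2
gripper_force: 60.1
```

Run:
```python
from h import *; from cell import robot
for z in(105,): rel(robot,[571.5,-196.5,z],upright(-84))
```

```text
shift [ 0.03  -0.001  0.024] turn [ 0.001 -0.001  0.001] | t 9.05 pos [ 571.606 -196.471  110.792] j [-0.243  0.663  1.584 -1.171  0.932  0.42 ] F [ 4.902  0.935 -0.846] M [ 0.461 -0.836  0.75 ] open 17.171200376498405 60.11119468360221
```

Emit:
drive_tool([
  [0.01, 0.008, 0.008, 0, 0, 0, 1],
  [0.02, 0.008, 0.016, 0, 0, 0, 1],
  [0.03, 0.008, 0.024, 0, 0, 0, 1],
  [0.038, 0.008, 0.03, 0, 0, 0, 1],
  [0.038, 0.008, 0.03, 0, 0, 0, 1],
])

```text
time_s: 9.55
ee_pos: [572.2, -196.4, 103.3]
orientation: [0.601, 0.669, -0.293, 0.325]
ft_force: [3.9, 0.5, -1.9]
opening: 17.4
gripper_force: 60.0
```

Run:
```python
from h import *; from cell import robot
for z in(101,): rel(robot,[572.5,-196.5,z],upright(-84))
```

```text
shift [0.012 0.002 0.01 ] turn [ 0.    -0.001  0.002] | t 9.55 pos [ 572.247 -196.403  103.314] j [-0.242  0.676  1.586 -1.18   0.928  0.436] F [ 3.892  0.519 -1.947] M [ 0.615 -0.409  0.408] open 17.410194250550834 60.02158433315344
```

Not at the floor yet; going further down.

Emit:
drive_tool([
  [0.008, 0.004, 0.006, 0, 0, 0, 1],
  [0.014, 0.004, 0.011, 0, 0, 0, 1],
  [0.02, 0.004, 0.016, 0, 0, 0, 1],
  [0.026, 0.004, 0.02, 0, 0, 0, 1],
  [0.026, 0.004, 0.02, 0, 0, 0, 1],
  [0.026, 0.004, 0.02, 0, 0, 0, 1],
])

```text
time_s: 10.15
ee_pos: [573.0, -196.6, 100.0]
orientation: [0.601, 0.668, -0.294, 0.326]
ft_force: [-0.9, 1.9, 7.0]
opening: 17.2
gripper_force: 60.0
```

Run:
```python
from h import *; from cell import robot
for z in(101,): rel(robot,[572.5,-196.5,z],upright(-84))
```

```text
shift [-0.004 -0.003 -0.005] turn [0.    0.    0.001] | t 10.15 pos [ 572.977 -196.616  100.025] j [-0.242  0.683  1.586 -1.188  0.926  0.448] F [-0.872  1.892  6.968] M [-0.25   0.195 -0.145] open 17.187737164346764 59.995766089414246
```

The floor is reached (Fz +7), so the key is seated. I'll let go, then back out along the tool axis.

Emit:
drive_tool([
  [-0.005, 0, -0.004, 0, 0, 0, 1],
  [-0.005, 0, -0.004, 0, 0, 0, -0.2],
  [-0.005, 0, -0.004, 0, 0, 0, -0.2],
  [-0.005, 0, -0.004, 0, 0, 0, -0.2],
  [-0.005, 0, -0.004, 0, 0, 0, -0.2],
  [-0.005, 0, -0.004, 0, 0, 0, -0.2],
  [-0.005, 0, -0.004, 0, 0, 0, -0.2],
  [-0.005, 0, -0.2, 0, 0, 0, -0.2],
  [-0.005, 0, -0.5, 0, 0, 0, -0.2],
  [-0.005, 0, -0.8, 0, 0, 0, -0.2],
  [-0.005, 0, -1, 0, 0, 0, -0.2],
  [-0.005, 0, -1, 0, 0, 0, -0.2],
])

```text
time_s: 11.35
ee_pos: [561.4, -77.0, 194.5]
orientation: [0.6, 0.669, -0.291, 0.327]
ft_force: [0.3, -0.4, -1.3]
opening: 52.9
gripper_force: 0.0
```

```bash
cat >> h.py <<'E'
def down(az):
    a=np.radians(az);return frame([0,0,-1],[np.cos(a),np.sin(a),0])
E
python3 - <<'E'
from h import *; from cell import robot
rel(robot,[500,-60,300],down(96))
E
```

```text
shift [-0.458 -0.392 -0.558] turn [-0.447  0.453 -0.923] | t 11.35 pos [561.364 -76.96  194.549] j [-0.025  0.538  1.516 -1.005  1.178  0.325] F [ 0.255 -0.412 -1.319] M [0.369 0.123 0.003] open 52.88035063528351 0.0
```

Emit:
drive_tool([
  [-0.458, -0.392, -0.558, -0.447, 0.453, -0.923, -0.2],
  [-0.458, -0.392, -0.558, -0.447, 0.453, -0.923, -0.2],
  [-0.458, -0.392, -0.558, -0.447, 0.453, -0.923, -0.2],
  [-0.458, -0.392, -0.558, -0.447, 0.453, -0.923, -0.2],
  [-0.458, -0.392, -0.558, -0.447, 0.453, -0.923, -0.2],
  [-0.458, -0.392, -0.558, -0.447, 0.453, -0.923, -0.2],
  [-0.458, -0.392, -0.558, -0.447, 0.453, -0.923, -0.2],
  [-0.458, -0.392, -0.558, -0.447, 0.453, -0.923, -0.2],
  [-0.458, -0.392, -0.558, -0.447, 0.453, -0.923, -0.2],
  [-0.458, -0.392, -0.558, -0.447, 0.453, -0.923, -0.2],
  [-0.458, -0.392, -0.558, -0.447, 0.453, -0.923, -0.2],
  [-0.458, -0.392, -0.558, -0.447, 0.453, -0.923, -0.2],
])

```text
time_s: 12.55
ee_pos: [499.6, -63.5, 297.1]
orientation: [-0.052, 0.999, 0.001, -0.004]
ft_force: [0.3, 0.4, -0.8]
opening: 52.9
gripper_force: 0.0
```

Run:
```python
from h import *; from cell import robot
import cv2
rel(robot,[573.6,-205.5,260],down(96))
g=robot.grab_frame("top");f=robot.grab_frame("side");np.savez("top3.npz",**g)
a=cv2.resize(g["img"][140:260,410:550],None,fx=4,fy=4,interpolation=cv2.INTER_CUBIC);b=cv2.resize(f["img"][190:410,380:475],None,fx=2.4,fy=2.4)
c=np.zeros((530,800,3),np.uint8);c[:480,:560]=a;c[:b.shape[0],562:562+b.shape[1]]=b;cv2.imwrite("pics/k1.png",c)
```

```text
shift [-0.395 -0.993  0.241] turn [ 0.002 -0.005 -0.   ] | t 12.55 pos [499.562 -63.514 297.066] j [-0.361  0.275  1.341 -0.001  1.534 -2.036] F [ 0.274  0.435 -0.764] M [0.028 0.024 0.025] open 52.907108522034775 0.0
```

View pics/k1.png

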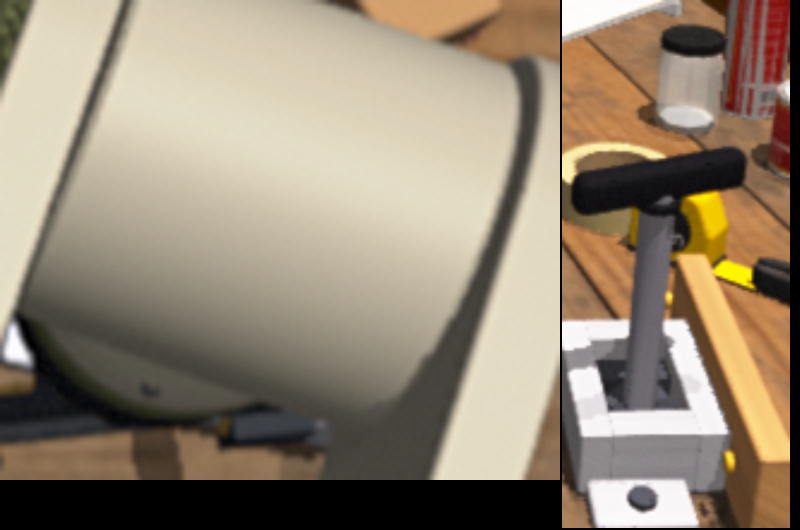

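The arm hides the top view. The side view shows the key standing in the socket, with the bar's ends at (580,190) and (742,165) in the crop. I'll get the bar centre from the side depth.

Run:
```python
from h import *; from cell import robot
f=robot.grab_frame("side");np.set_printoptions(precision=1,suppress=True)
m=(f["img"].max(2)<60);m[:250]=0;m[282:]=0;m[:,:384]=0;m[:,457:]=0
v,u=np.nonzero(m);P=np.array([dep(f,a,b) for a,b in zip(u,v)])
k=(P[:,2]>170)&(P[:,2]<210);P=P[k];print(len(P),P.min(0),P.max(0),np.median(P,0))
top=P[P[:,2]>197];print("top face",len(top),top.mean(0),top.min(0),top.max(0))
c=P.mean(0);U,S,V=np.linalg.svd(P[:,:2]-c[:2]);print("az",np.degrees(np.arctan2(V[0,1],V[0,0])),"mid",(P[:,:2]-c[:2])@V[0]@np.ones(1) if 0 else c)
t=(P[:,:2]-c[:2])@V[0];print(t.min(),t.max(),c[:2]+V[0]*(t.min()+t.max())/2, ((P[:,:2]-c[:2])@V[1]).min(),((P[:,:2]-c[:2])@V[1]).max(),V[1])
```

```text
1287 [ 519.2 -221.4  170.3] [ 626.4 -196.8  202.3] [ 568.5 -214.1  193.4]
top face 453 [ 570.6 -210.5  199.8] [ 520.6 -220.4  197. ] [ 626.  -196.8  202.3]
az -175.2151916548216 mid [ 569.7 -213.6  192.1]
-56.92920092770568 50.099481668590656 [ 573.1 -213.3] -13.622005786092066 7.517860947496806 [ 0.1 -1. ]
```

Emit:
drive_tool([
  [-0.395, -0.99, 0.241, 0, -0.005, 0, -0.2],
  [-0.395, -0.99, 0.241, 0, -0.005, 0, -0.2],
  [-0.395, -0.99, 0.241, 0, -0.005, 0, -0.2],
  [-0.395, -0.99, 0.241, 0, -0.005, 0, -0.2],
  [-0.395, -0.99, 0.241, 0, -0.005, 0, -0.2],
  [-0.395, -0.99, 0.241, 0, -0.005, 0, -0.2],
])

```text
time_s: 13.3
ee_pos: [573.2, -202.9, 261.7]
orientation: [-0.05, 0.999, -0.0, 0.002]
ft_force: [0.2, -0.2, 0.1]
opening: 53.0
gripper_force: 0.0
```

Run:
```python
from h import *; from cell import robot
rel(robot,[573.5,-207,201],down(95.5))
```

```text
shift [ 0.002 -0.027  0.405] turn [-0.     0.002  0.003] | t 13.3 pos [ 573.177 -202.884  261.681] j [-0.535  0.481  1.12   0.001  1.538 -2.207] F [ 0.165 -0.229  0.12 ] M [0.035 0.027 0.02 ] open 53.028380392108254 0.0
```

Emit:
drive_tool([
  [0, -0.027, 0.2, 0, 0, 0, -0.2],
  [0, -0.027, 0.35, 0, 0, 0, -0.2],
  [0, -0.027, 0.405, 0, 0, 0, -0.2],
  [0, -0.027, 0.405, 0, 0, 0, 1],
  [0, -0.027, 0.405, 0, 0, 0, 1],
  [0, -0.027, 0.405, 0, 0, 0, 1],
  [0, -0.027, 0.405, 0, 0, 0, 1],
  [0, -0.027, 0.405, 0, 0, 0, 1],
  [0, -0.027, 0.405, 0, 0, 0, 1],
  [0, -0.027, 0.405, 0, 0, 0, 1],
  [0, -0.027, 0.405, 0, 0, 0, 1],
], squeeze=30)

```text
time_s: 14.4
ee_pos: [574.4, -208.0, 201.3]
orientation: [-0.051, 0.999, -0.0, 0.002]
ft_force: [-0.5, 0.8, 6.8]
opening: 17.5
gripper_force: 30.9
```

Run:
```python
from h import *; from cell import robot
rel(robot,[573.5,-207,201],down(95.5))
```

```text
shift [0.005 0.007 0.002] turn [-0.     0.002  0.003] | t 14.4 pos [ 574.413 -208.02   201.264] j [-0.542  0.528  1.215  0.002  1.395 -2.214] F [-0.535  0.844  6.805] M [ 0.419  0.077 -0.   ] open 17.463841252570262 30.948751907404635
```

Emit:
drive_tool([
  [0, 0, 0, 0, 0, 0.08, 1],
  [0, 0, 0, 0, 0, 0.16, 1],
  [0, 0, 0, 0, 0, 0.24, 1],
  [0, 0, 0, 0, 0, 0.32, 1],
  [0, 0, 0, 0, 0, 0.4, 1],
  [0, 0, 0, 0, 0, 0.4, 1],
], squeeze=60)

```text
time_s: 15.0
ee_pos: [574.3, -208.0, 201.3]
orientation: [0.262, 0.965, 0.0, 0.002]
ft_force: [-0.6, 1.4, 6.4]
opening: 17.8
gripper_force: 60.7
```

Run:
```python
from h import *; from cell import robot
rel(robot,[573.5,-207,201],down(95.5))
```

```text
shift [0.008 0.003 0.002] turn [ 0.     0.002 -0.399] | t 15.0 pos [ 574.341 -207.983  201.298] j [-0.542  0.528  1.215  0.002  1.395 -1.583] F [-0.575  1.356  6.39 ] M [0.349 0.157 0.027] open 17.75737369783801 60.74630044244621
```

Emit:
drive_tool([
  [0, 0, 0, 0, 0, 0.09, 1],
  [0, 0, 0, 0, 0, 0.18, 1],
  [0, 0, 0, 0, 0, 0.27, 1],
  [0, 0, 0, 0, 0, 0.36, 1],
  [0, 0, 0, 0, 0, 0.45, 1],
  [0, 0, 0, 0, 0, 0.54, 1],
  [0, 0, 0, 0, 0, 0.63, 1],
  [0, 0, 0, 0, 0, 0.72, 1],
  [0, 0, 0, 0, 0, 0.81, 1],
  [0, 0, 0, 0, 0, 0.9, 1],
  [0, 0, 0, 0, 0, 0.99, 1],
])

```text
time_s: 16.1
ee_pos: [573.6, -207.4, 201.2]
orientation: [0.864, 0.503, 0.001, -0.0]
ft_force: [-3.5, 3.9, 8.0]
opening: 17.7
gripper_force: 60.7
```

Run:
```python
from h import *; from cell import robot
rel(robot,[573.5,-207,201])
```

```text
shift [ 0.002 -0.002  0.002] turn [0. 0. 0.] | t 16.1 pos [ 573.61  -207.379  201.24 ] j [-0.541  0.528  1.216  0.002  1.398 -0.025] F [-3.479  3.945  7.984] M [0.999 1.175 0.27 ] open 17.717882375057172 60.66852715241224
```

Emit:
drive_tool([
  [0, 0, 0, 0, 0, 0.09, 1],
  [0, 0, 0, 0, 0, 0.18, 1],
  [0, 0, 0, 0, 0, 0.27, 1],
  [0, 0, 0, 0, 0, 0.36, 1],
  [0, 0, 0, 0, 0, 0.45, 1],
  [0, 0, 0, 0, 0, 0.54, 1],
  [0, 0, 0, 0, 0, 0.63, 1],
  [0, 0, 0, 0, 0, 0.72, 1],
  [0, 0, 0, 0, 0, 0.81, 1],
  [0, 0, 0, 0, 0, 0.9, 1],
  [0, 0, 0, 0, 0, 0.99, 1],
])

```text
time_s: 17.2
ee_pos: [574.4, -206.7, 201.3]
orientation: [0.969, -0.248, 0.001, -0.002]
ft_force: [0.7, 5.9, 7.0]
opening: 17.8
gripper_force: 60.7
```

Run:
```python
from h import *; from cell import robot
rel(robot,[573.5,-207,201])
```

```text
shift [-0.004  0.005  0.002] turn [0. 0. 0.] | t 17.2 pos [ 574.374 -206.673  201.313] j [-0.541  0.528  1.216  0.004  1.396  1.53 ] F [0.739 5.88  6.969] M [1.864 0.149 0.212] open 17.793357314413555 60.658338408838176
```

Emit:
drive_tool([
  [0, 0, 0, 0, 0, 0.06, 1],
  [0, 0, 0, 0, 0, 0.12, 1],
  [0, 0, 0, 0, 0, 0.18, 1],
  [0, 0, 0, 0, 0, 0.2, 1],
])

```text
time_s: 17.6
ee_pos: [574.6, -206.8, 201.3]
orientation: [0.919, -0.395, 0.001, -0.002]
ft_force: [0.4, 5.9, 7.6]
opening: 17.7
gripper_force: 60.6
```

Run:
```python
from h import *; from cell import robot
rel(robot,[573.5,-207,201])
```

```text
shift [-0.004  0.006  0.002] turn [0. 0. 0.] | t 17.6 pos [ 574.596 -206.792  201.293] j [-0.541  0.528  1.215  0.004  1.396  1.841] F [0.385 5.918 7.556] M [ 1.675 -0.114  0.19 ] open 17.664624370065212 60.576888379809276
```

Emit:
drive_tool([
  [0, 0, 0, 0, 0, 0.05, 1],
  [0, 0, 0, 0, 0, 0.1, 1],
  [0, 0, 0, 0, 0, 0.12, 1],
  [0, 0, 0, 0, 0, 0.12, 1],
])

```text
time_s: 18.0
ee_pos: [574.7, -206.9, 201.3]
orientation: [0.878, -0.479, 0.001, -0.002]
ft_force: [0.0, 5.3, 6.6]
opening: 17.4
gripper_force: 60.5
```

Run:
```python
from h import *; from cell import robot
rel(robot,[573.5,-207,201])
```

```text
shift [-0.004  0.007  0.002] turn [0. 0. 0.] | t 18.0 pos [ 574.686 -206.897  201.294] j [-0.541  0.528  1.215  0.004  1.396  2.028] F [0.044 5.327 6.634] M [ 1.637 -0.282  0.119] open 17.422777642659177 60.5100019888095
```

Emit:
drive_tool([
  [0, 0, 0, 0, 0, 0.05, 1],
  [0, 0, 0, 0, 0, 0.1, 1],
  [0, 0, 0, 0, 0, 0.12, 1],
  [0, 0, 0, 0, 0, 0.12, 1],
])

```text
time_s: 18.4
ee_pos: [574.7, -207.2, 201.3]
orientation: [0.829, -0.559, 0.002, -0.002]
ft_force: [1.6, 3.9, 5.5]
opening: 17.5
gripper_force: 60.6
```

Run:
```python
from h import *; from cell import robot
rel(robot,[573.5,-207,201])
```

```text
shift [-0.004  0.007  0.002] turn [0. 0. 0.] | t 18.4 pos [ 574.698 -207.203  201.309] j [-0.541  0.528  1.215  0.003  1.395  2.216] F [1.565 3.923 5.471] M [ 1.247 -0.203  0.471] open 17.47752022807131 60.59609370755818
```

Emit:
drive_tool([
  [0, 0, 0, 0, 0, 0.03, 1],
  [0, 0, 0, 0, 0, 0.06, 1],
  [0, 0, 0, 0, 0, 0.06, 1],
  [0, 0, 0, 0, 0, 0.06, 1],
])

```text
time_s: 18.8
ee_pos: [574.7, -207.5, 201.3]
orientation: [0.802, -0.597, 0.002, -0.001]
ft_force: [1.5, 3.0, 5.7]
opening: 17.8
gripper_force: 61.1
```

Run:
```python
from h import *; from cell import robot
rel(robot,[573.5,-207,201])
```

```text
shift [-0.005  0.007  0.002] turn [0. 0. 0.] | t 18.8 pos [ 574.673 -207.501  201.322] j [-0.541  0.528  1.215  0.003  1.395  2.308] F [1.535 2.971 5.652] M [ 0.883 -0.08   0.847] open 17.803322543736144 61.079642694853746
```

The moment climbs to 0.85 N m at constant squeeze, so the screw is at its end stop. I'll relax slightly, within the socket play, then release and rise.

Emit:
drive_tool([
  [0, 0, 0, 0, 0, -0.05, 1],
  [0, 0, 0, 0, 0, -0.05, 1],
  [0, 0, 0, 0, 0, -0.05, 0.2],
  [0, 0, 0, 0, 0, -0.05, 0.2],
  [0, 0, 0, 0, 0, -0.05, 0.2],
  [0, 0, 0, 0, 0, -0.05, -0.2],
  [0, 0, 0, 0, 0, -0.05, -0.2],
  [0, 0, -0.1, 0, 0, -0.05, -0.2],
  [0, 0, -0.3, 0, 0, -0.05, -0.2],
  [0, 0, -0.6, 0, 0, -0.05, -0.2],
  [0, 0, -0.8, 0, 0, -0.05, -0.2],
  [0, 0, -0.8, 0, 0, -0.05, -0.2],
])

```text
time_s: 20.0
ee_pos: [574.6, -208.4, 325.2]
orientation: [0.825, -0.566, 0.005, -0.001]
ft_force: [-0.2, 1.4, 0.0]
opening: 52.9
gripper_force: 0.0
```

Run:
```python
from h import *; from cell import robot
import cv2
rel(robot,[573.5,-207,201])
f=robot.grab_frame("side");a=cv2.resize(f["img"][200:400,350:500],None,fx=3,fy=3,interpolation=cv2.INTER_CUBIC);cv2.imwrite("pics/end.png",a)
np.set_printoptions(precision=1,suppress=True)
for v in (285,300,315,325):
    r=f["range_z"][v,400:440]; m=np.where(abs(r-np.min(r[r>0]))<25)[0];print(v,400+m.min(),400+m.max(),dep(f,400+np.median(m),v))
```

```text
shift [-0.018  0.01   0.828] turn [0. 0. 0.] | t 20.0 pos [ 574.576 -208.449  325.235] j [-0.542  0.455  0.985  0.001  1.691  2.231] F [-0.215  1.38   0.041] M [0.045 0.126 0.038] open 52.8762686218566 0.0
285 413 427 [ 571.6 -217.4  163.1]
300 412 425 [ 572.8 -214.7  137.1]
315 410 424 [ 573.5 -213.   111. ]
325 409 422 [ 571.6 -215.1   95.5]
```

View pics/end.png

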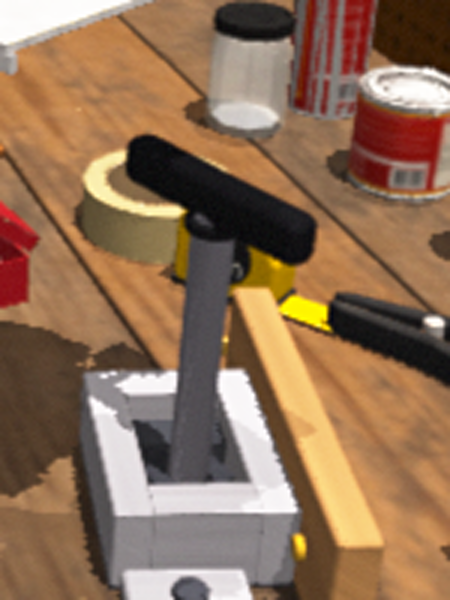

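The key stands upright in the socket at about (195,475), with the bar turned and the gripper clear. Handing in.

```bash
python3 -c "
from cell import robot
print(robot.hand_in())"
```

```text
the job is handed in; nothing more can be done
None
```

I seated the key in the screw, turned it clockwise until the torque rose sharply at the end stop (about 0.85 N m), and let go with the key standing upright. I handed the job in at about 20 s; no verdict came back.

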